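Gauge the cabinet feet

TASK

Try each of the three turned cabinet feet at the maple gauge: stand it on the open end of the board and slide it, upright and low, into the slot between the jaws. Slide each foot that fits all the way through the slot and leave it standing in the walled bay behind, never lifting it over the jaws or walls; the one that stops at the jaws must not be forced: take it back out and stand it in the steel tray. Leave the mug, jar and screwdriver where they are.

Things in the scene. Friction and masses are not known exactly. Their poses are not given: they have to be found in the camera images.
- gauge: fixed maple board, 150 mm (its x) by 280 mm (its y), 8 mm thick; origin at the centre of its underside, z up. Its y axis is the sliding direction: open end at y = -140 mm, jaws across the whole width from y = -35 to 20 mm, then the walled bay up to y = 140 mm
- jaws: the two jaws of darker wood fixed on the board, origin and axes those of the gauge; from y = -35 to 20 mm, top 30 mm above the origin (22 mm above the board). The slot between them lies along y at x = 0, is open at the top, 40.5 mm wide from y = -20 to 20 mm, and flares to 58.5 mm at its mouth, y = -35 mm
- slot (a point): middle of the slot (gauge x = 0, y = 0), on the board's top face, 8 mm above the gauge's origin; axes as the gauge
- bay (a point): middle of the bay's floor (gauge x = 0, y = 76 mm), on the board's top face; the bay is 134 mm (x) by 112 mm (y) inside, its walls stand 22 mm above the board and 8 mm thick
- foot_a: turned dark wooden cabinet foot, about 70 g, standing on its round pad: pad 26 mm tall, above it a plain neck 24 mm across, top at 72 mm. Two feet have pads 38 mm across (these pass the slot), one 46 mm (it does not); the names do not tell which. Origin: centre of the underside, z up
- foot_b: turned dark wooden cabinet foot, about 70 g, standing on its round pad: pad 26 mm tall, above it a plain neck 24 mm across, top at 72 mm. Two feet have pads 38 mm across (these pass the slot), one 46 mm (it does not); the names do not tell which. Origin: centre of the underside, z up
- foot_c: turned dark wooden cabinet foot, about 70 g, standing on its round pad: pad 26 mm tall, above it a plain neck 24 mm across, top at 72 mm. Two feet have pads 38 mm across (these pass the slot), one 46 mm (it does not); the names do not tell which. Origin: centre of the underside, z up
- tray: fixed open steel tray for the foot that does not fit, 130 x 130 mm outside, walls 6 mm thick and 30 mm high, floor 6 mm thick; origin at the centre of its underside
- mug: white mug, 80 mm across, 80 mm tall; bystander; origin at the centre of its underside
- jar: amber glass jar with steel cap, 64 mm across, 75 mm tall; bystander; origin at the centre of its underside
- screwdriver: screwdriver with a black handle lying on the counter; bystander; it lies along its x axis, handle to -x
Not all that is in view belongs to the job. Leave any orange look-alike of the foot_a alone.

How it is judged:
On the way:
1. the wide foot is tried at the gauge: upright on the board, in the mouth of the slot, touching the jaws (x of foot_b in the frame of gauge between -0.012 and 0.012 m and y of foot_b in the frame of gauge between -0.045 and -0.02 m and z of foot_b in the frame of gauge between 0.004 and 0.028 m and angle between foot_b's own z axis and vertical below 0.25 rad and contact force between foot_b and jaws above 0.5 N), for 0.05 s.
At the end, for the whole second after the job is handed in: both narrow feet stand upright (within 0.15 rad) on the board in the bay, wholly out of the slot (centre more than 37 mm past the slot's middle), and the wide foot stands upright (within 0.15 rad) on the tray's floor, within its walls; all at rest and released (x of foot_a in the frame of gauge between -0.067 and 0.067 m and y of foot_a in the frame of gauge between 0.037 and 0.132 m and z of foot_a in the frame of gauge between 0.004 and 0.016 m and angle between each of foot_a, foot_c, foot_b's own z axis and vertical below 0.15 rad and linear speed of each of foot_a, foot_c, foot_b below 0.02 m/s and contact force between each of foot_a, foot_c, foot_b and the fingers below 0.2 N and x of foot_c in the frame of gauge between -0.067 and 0.067 m and y of foot_c in the frame of gauge between 0.037 and 0.132 m and z of foot_c in the frame of gauge between 0.004 and 0.016 m and x of foot_b in the frame of tray between -0.059 and 0.059 m and y of foot_b in the frame of tray between -0.059 and 0.059 m and z of foot_b in the frame of tray between 0 and 0.014 m); the robot touches nothing.
It fails at once if a narrow foot is lifted over the jaws or put into the bay over its walls instead of through the slot (underside 20 to 140 mm above the board, over the jaws or the bay) ((x of foot_a in the frame of gauge between -0.075 and 0.075 m and y of foot_a in the frame of gauge between 0 and 0.14 m and z of foot_a in the frame of gauge between 0.028 and 0.148 m) or (x of foot_c in the frame of gauge between -0.075 and 0.075 m and y of foot_c in the frame of gauge between 0 and 0.14 m and z of foot_c in the frame of gauge between 0.028 and 0.148 m)).
It fails at once if the wide foot is forced: pressed on the jaws with more than 40 N, or driven into the slot (contact force between foot_b and jaws above 40 N or (x of foot_b in the frame of gauge between -0.03 and 0.03 m and y of foot_b in the frame of gauge between -0.02 and 0.04 m and z of foot_b in the frame of gauge below 0.028 m)).
It fails at once if the mug is moved by more than 30 mm (distance of mug from where it was at the start of the episode above 0.03 m).
It fails at once if the jar is moved by more than 30 mm (distance of jar from where it was at the start of the episode above 0.03 m).
It fails at once if the screwdriver is moved by more than 30 mm (distance of screwdriver from where it was at the start of the episode above 0.03 m).
It also fails if it takes over 72 s, if anything falls off the work surface, if the arm or the gripper's body presses on something with over 40 N, if the wrist force passes 120 N, or if a joint passes its speed limit or range.

ROBOT

A 7-joint arm with a two-finger parallel gripper is mounted at the origin on the work surface. World frame = base frame: x ahead of the robot, y to its left, z up, the work surface at z = 0. Lengths are in m, angles in rad, forces in N, time in s.
With the tool pointing down it reaches from about 0.35 to 0.9 m from the base axis. Payload 7.2 kg.
Tool frame: the origin (TCP) lies midway between the tips of the shut fingers; the grasp point (between the pads) lies 19 mm behind it; z points along the fingers, y is the line along which they close (so a half turn about z gives the same grasp; the last joint's range is limited). The gripper opens to 85 mm and grips with 20 to 120 N. Pads are 22 mm wide; open, the fingers measure 114 mm over their backs; the gripper's body (76 mm by 85 mm) begins 54 mm behind the grasp point. The pads swing forward as they close: fully open they stand 13 mm farther back than shut.
Start: joints at [1.088, 0.411, -0.013, 1.596, 0.006, 1.134, -0.082], TCP at [0.252, -0.572, 0.231] pointing down, gripper open.
Joint ranges: [-2.95, 2.95], [-0.29, 1.99], [-1.47, 1.44], [0.14, 2.54], [-1.03, 4.17], [0.13, 1.85], [-2.86, 2.86]. Speed limits (rad/s): [2.39, 2.39, 3.01, 3.01, 3.14, 3.14, 3.14].

INTERFACE

Orientations are given as [roll, pitch, yaw] about the fixed x, y, z axes, in that order (R = Rz(yaw) Ry(pitch) Rx(roll)).
In Python, from workcell import manip, camera, get_calibration gives the robot as it stands.
- The arm moves only by the tool apply_moves, never from a script. Its argument "moves" is a list of rows, each a list of 6 numbers: the shift along the tool's x, y, z in m, then the turn, a rotation vector about the tool's x, y, z in rad. In form: [[x, y, z, rx, ry, rz], ...]. A call has exactly 10 rows; each row shifts and turns the commanded pose from where the row before left it, along the tool's axes as they then stand; what a row does not reach is not made up. A row lasts 1/10 s, in which the tool goes at most 50 mm and 8.59 degrees, less where a joint would pass 70% of its speed; a pose out of reach is approached as far as the arm can. A call is refused whole if a number of a shift passes 0.05 or a number of a turn 0.15, either way. A call with a gripper value outside its range is refused whole. "hand" is the opening, from 0 (shut) to 1 (fully open), set as the call begins (left out, the last holds). The fingers move at their own pace and stop on an object; "grip_force" is the grip in N (left out, the last holds). Time passes only in rows, so rows that do not move let the fingers close, or fill a call up. It gives the time, the measured TCP pose, the force, the opening and the grip force at its end, in the units of the state.
- manip.get_state(): the state, without advancing time (a new reading comes with each control period).
- camera(name): name is "scene" or "top" or "wrist"; returns (picture, depth): 384x512x3 uint8, red, green, blue; 384x512 float32, m along the optical axis (not along the pixel's ray), 0 where there is no reading.
- get_calibration(name): a dict with "intrinsics" (3x3 intrinsics, pixels), "R" (3x3) and "t" (3): a world point X has camera coordinates R X + t. Camera axes: x right, y down, z forward; pixel columns grow to the right and rows downward; lengths in m; the calibration is good to about 2 mm. A picture is of the moment at which its call begins: read the wrist's pose just before it. get_calibration takes no time and is no camera call; for the wrist camera it gives the pose at the moment of the call.
- manip.sign_off(): hands the job in; it is judged then, once.
The state is a dict: "time_s": time; "joint_positions": joint angles; "joint_velocities": joint speeds; "effort": joint torques, N m; "tcp_pos": TCP position; "orientation": TCP orientation; "force": force on the tool from outside, world axes, zero at the start; "ft_torque": the same for the moment, N m; "gripper_width": finger opening in m; "grasp_force": force on a finger pad.
Only numpy, scipy, OpenCV 4.12 (cv2) and the standard library are available. Lean on these libraries where they do the work, as an engineer would, in place of code of your own. Each camera call takes 0.05 s, during which the arm holds its last target. There are 200 camera calls.

## Working session

There is one attempt and no reset: what is moved stays moved. The work goes in short steps, Python scripts to look and compute and a tool call to move; the robot and the scene stay as the last step left them, time stands still between calls to the robot, and variables do not carry over. Pictures are saved under pics/ and viewed, at most 10 in all, crops included, and the job is handed in when it is done.

Besides the shell and the picture viewer there is one more tool, called after "Call:" as name(argument=value, ...), one argument or row to a line, values as JSON. apply_moves: Moves the arm, as the interface text tells. Its arguments: {"type":"object","properties":{"moves":{"type":"array","items":{"type":"array","items":{"type":"number"}}},"hand":{"type":"number"},"grip_force":{"type":"number"}},"required":["moves"]}

```bash
mkdir -p pics
python3 - <<'E'
from workcell import manip,camera,get_calibration
import cv2,numpy as np
for n in("scene","top"):
    p,d=camera(n);np.savez(n,p=p,d=d);cv2.imwrite(f"pics/{n}0.png",cv2.resize(p[:,:,::-1],(800,600),interpolation=cv2.INTER_CUBIC))
    c=get_calibration(n);print(n,c["intrinsics"],c["R"],c["t"])
print(manip.get_state())
E
```

```text
scene [[399.28019388   0.         259.70203094]
 [  0.         399.28019388 188.08384291]
 [  0.           0.           1.        ]] [[ 0.50108845  0.86539512 -0.00128526]
 [ 0.6392717  -0.37115677 -0.67347929]
 [-0.58330272  0.33665106 -0.73920498]] [-0.28785142 -0.37525349  1.40442753]
top [[437.54270573   0.         255.11402349]
 [  0.         437.54270573 193.05442412]
 [  0.           0.           1.        ]] [[-2.86254010e-02 -9.99590177e-01 -2.55018966e-04]
 [-9.82012814e-01  2.81696675e-02 -1.86701107e-01]
 [ 1.86631776e-01 -5.09396216e-03 -9.82416730e-01]] [-0.02202121  0.61340503  1.13875997]
{'time_s': 0.1, 'joint_positions': array([ 1.08778952,  0.41182758, -0.01271679,  1.59695213,  0.00558465,
        1.13432536, -0.08218159]), 'joint_velocities': array([ 0.00157186, -0.00187852, -0.00157463, -0.00114125,  0.00071487,
        0.00073272,  0.00046471]), 'effort': array([ 3.47881898e-03, -6.01825047e+01,  6.84711915e-01, -3.00087833e+01,
        1.41107026e-02,  6.35506731e-03,  3.58845591e-05]), 'tcp_pos': array([ 0.25167299, -0.57159523,  0.23053574]), 'orientation': array([-3.14011827e+00,  8.86994868e-05,  4.14847324e-01]), 'force': array([-0.90757944,  0.00836863, -0.18583516]), 'ft_torque': array([ 0.03633375,  0.01781093, -0.0210873 ]), 'grasp_force': 0.0, 'gripper_width': 0.08549335241961155}
```

View pics/top0.png

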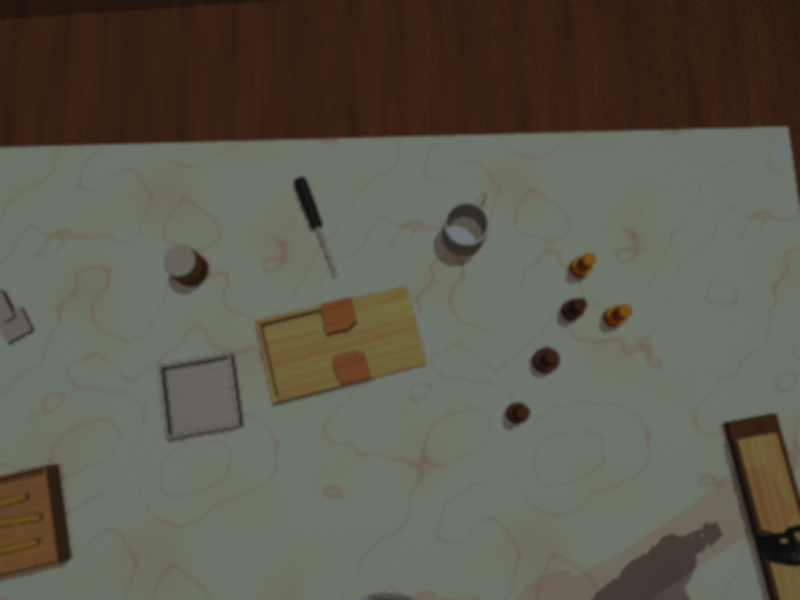

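View pics/scene0.png

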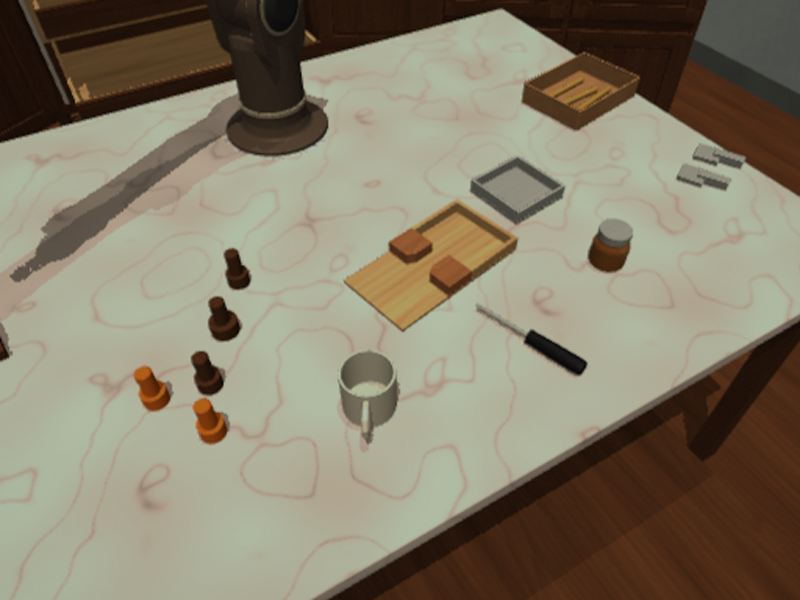

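Top view: three dark feet at about (573,308), (545,360) and (517,412), two orange look-alikes at (581,266) and (617,315), gauge at (340,345) with its open end to the right, and tray at (202,397). The scene view shows the same layout with the feet at (207,372), (223,318) and (237,268).

```bash
cat > h.py <<'E'
import numpy as np,cv2
from workcell import manip,camera,get_calibration
def cloud(p,d,c):
    K,R,t=c["intrinsics"],np.array(c["R"]),np.array(c["t"])
    v,u=np.mgrid[:d.shape[0],:d.shape[1]]
    X=np.stack([(u-K[0,2])/K[0,0]*d,(v-K[1,2])/K[1,1]*d,d],-1)
    return (X-t)@R
def onplane(uv,z,c):
    K,R,t=c["intrinsics"],np.array(c["R"]),np.array(c["t"])
    o=-R.T@t; r=R.T@np.linalg.inv(K)@np.array([uv[0],uv[1],1.]); return o+r*(z-o[2])/r[2]
E
python3 - <<'E'
from h import *
for n,pix in(("top",[(573,308),(545,360),(517,412),(581,266),(617,315)]),("scene",[(207,372),(223,318),(237,268),(210,420),(152,390)])):
    f=np.load(n+".npz");c=get_calibration(n);W=cloud(f["p"],f["d"],c)
    for u,v in pix:
        u,v=int(u*.64),int(v*.64)
        w=W[v-22:v+23,u-18:u+19].reshape(-1,3); 
        ctr=W[v,u]; w=w[np.hypot(*(w-ctr)[:,:2].T)<.045]
        top=w[w[:,2]>.060]; pad=w[(w[:,2]>.012)&(w[:,2]<.035)]
        print(n,(u,v),"topmax",w[:,2].max().round(4),"top mid",((top.min(0)+top.max(0))/2).round(4),len(top),"padmid",((pad.min(0)+pad.max(0))/2).round(4),"padext",np.ptp(pad,axis=0).round(4))
c=get_calibration("top")
print("gauge");
for q in[(406,287),(427,364),(256,321),(275,404)]: print(onplane(np.array(q)*.64,.008 if q[0]>300 else .03,c).round(4))
print("tray")
for q in[(162,367),(234,355),(242,427),(169,439)]: print(onplane(np.array(q)*.64,.03,c).round(4))
f=np.load("top.npz");p=f["p"]
for nm,(x0,y0,x1,y1) in dict(g=(95,180,280,285),f=(310,155,410,280)).items(): pass
a=cv2.resize(p[175:290,95:285,::-1],None,fx=4,fy=4,interpolation=cv2.INTER_CUBIC);a=cv2.convertScaleAbs(a,alpha=1.6)
cv2.imwrite("pics/g1.png",a)
E
```

```text
top (366, 197) topmax 0.0754 top mid [ 0.5959 -0.3524  0.0688] 67 padmid [ 0.595  -0.3515  0.0231] padext [0.036  0.0346 0.022 ]
top (348, 230) topmax 0.0774 top mid [ 0.5055 -0.2988  0.0698] 69 padmid [ 0.5056 -0.299   0.0243] padext [0.0422 0.0461 0.0167]
top (330, 263) topmax 0.0766 top mid [ 0.4149 -0.2431  0.0685] 71 padmid [ 0.4146 -0.2413  0.0232] padext [0.0352 0.0336 0.0218]
top (371, 170) topmax 0.0759 top mid [ 0.6758 -0.3744  0.068 ] 68 padmid [ 0.675  -0.3749  0.0237] padext [0.0372 0.0364 0.021 ]
top (394, 201) topmax 0.0792 top mid [ 0.5825 -0.429   0.0697] 72 padmid [ 0.5817 -0.4285  0.0234] padext [0.0363 0.035  0.0221]
scene (132, 238) topmax 0.076 top mid [ 0.599  -0.353   0.0682] 106 padmid [ 0.6014 -0.3531  0.0236] padext [0.0332 0.0369 0.0225]
scene (142, 203) topmax 0.0766 top mid [ 0.5095 -0.2987  0.0684] 91 padmid [ 0.512  -0.2987  0.0232] padext [0.0434 0.0452 0.0223]
scene (151, 171) topmax 0.0757 top mid [ 0.4182 -0.243   0.068 ] 79 padmid [ 0.4188 -0.2429  0.024 ] padext [0.0397 0.0362 0.022 ]
scene (134, 268) topmax 0.0756 top mid [ 0.6786 -0.3746  0.0678] 126 padmid [ 0.6802 -0.3745  0.0232] padext [0.0333 0.0373 0.0224]
scene (97, 249) topmax 0.0755 top mid [ 0.5853 -0.4291  0.0678] 113 padmid [ 0.5886 -0.4296  0.0236] padext [0.0317 0.037  0.0225]
gauge
[ 0.6489 -0.0541  0.008 ]
[ 0.5068 -0.0875  0.008 ]
[0.59   0.2153 0.03  ]
[0.4426 0.1807 0.03  ]
tray
[0.5127 0.3798 0.03  ]
[0.5303 0.2535 0.03  ]
[0.4048 0.2376 0.03  ]
[0.388  0.3633 0.03  ]
```

View pics/g1.png

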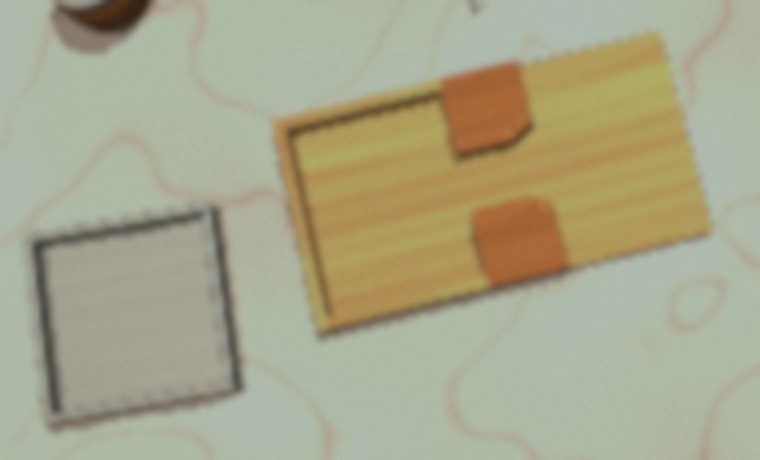

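Run:
```python
from h import *
from scipy.optimize import least_squares
c=get_calibration("top");K,R,t=[np.array(c[k]) for k in("intrinsics","R","t")]
px=np.array([(660,32),(711,234),(441,80),(519,62),(473,208),(455,151),(275,121)],float)
uv=(px+.5)/4-.5+[95,175]
G=np.array([(75,-140,8),(-75,-140,8),(75,20,30),(75,-35,30),(-20.25,20,30),(20.25,20,30),(75,140,30)])/1000
def P(q):
    a=q[2];X=G@np.array([[np.cos(a),np.sin(a),0],[-np.sin(a),np.cos(a),0],[0,0,1]])+[q[0],q[1],0]
    Y=X@R.T+t;Z=Y@K.T;return Z[:,:2]/Z[:,2:]
r=least_squares(lambda q:(P(q)-uv).ravel(),[.55,.06,.22],loss="soft_l1")
print("gauge",r.x.round(4),(P(r.x)-uv).round(2).tolist())
# depth check
f=np.load("top.npz");W=cloud(f["p"],f["d"],c);q=r.x;a=q[2]
L=(W[...,:2]-q[:2])@np.array([[np.cos(a),-np.sin(a)],[np.sin(a),np.cos(a)]])
s=f["p"].astype(int)
for nm,m in dict(board=(abs(L[...,0])<.06)&(L[...,1]>-.13)&(L[...,1]<-.05),jaws=(abs(L[...,0])<.065)&(abs(L[...,0])>.035)&(L[...,1]>-.02)&(L[...,1]<.015)).items(): print(nm,np.median(W[m][:,2]))
j=(W[...,2]>.024)&(W[...,2]<.04)&(abs(L[...,1])<.015)&(L[...,1]>-.015)&(abs(L[...,0])<.09)
x=L[j][:,0];print("inner edges",x[x<0].max(),x[x>0].min(),"outer",x.min(),x.max())
f=np.load("scene.npz");W=cloud(f["p"],f["d"],get_calibration("scene"));L=(W[...,:2]-q[:2])@np.array([[np.cos(a),-np.sin(a)],[np.sin(a),np.cos(a)]])
j=(W[...,2]>.027)&(W[...,2]<.04)&(abs(L[...,1])<.013)&(abs(L[...,0])<.09)
x=L[j][:,0];print("scene inner edges",x[x<0].max(),x[x>0].min(),x.min(),x.max())
j=(W[...,2]>.027)&(W[...,2]<.04)&(abs(L[...,0])<.06)&(abs(L[...,0])>.04)&(abs(L[...,1])<.06);print(L[j][:,1].min(),L[j][:,1].max())
s=manip.get_state();yaw=s["orientation"][2];Rt=cv2.Rodrigues(np.array([0,0,yaw]))[0]@np.diag([1,-1,-1])
print("to foot1 (tool axes)",Rt.T@(np.array([.4165,-.243,.13])-s["tcp_pos"]),yaw)
```

```text
gauge [0.5493 0.0657 0.2154] [[0.48, -0.19], [0.78, 0.11], [-0.14, -0.33], [-0.51, -0.5], [-0.52, 0.6], [0.71, 0.73], [-0.67, -0.35]]
board 0.007849792068727246
jaws 0.03004206788932679
inner edges -0.021133713311027046 0.018874296291137255 outer -0.07611033791710985 0.07388139382155814
scene inner edges -0.017998275395754947 0.020775401526868076 -0.0758270584022183 0.07756151428117398
-0.03700897949196716 0.020697430741821947
to foot1 (tool axes) [ 0.28328641 -0.23428952  0.10053574] 0.4148473241639148
```

Candidates in the top view (800x600): dark feet (573,308), (545,360) and (517,412), orange look-alikes (581,266) and (617,315). The description says dark wood, so I take the dark three. The middle one has a pad of about 45 mm, so it is the wide foot. I start with the near narrow one at (517,412).

Call:
apply_moves(
  moves=[
    [0,0,0,0,0,0.1],
    [0,0,0,0,0,0.1],
    [0.029,-0.0357,0.0125,0,0,0],
    [0.029,-0.0357,0.0125,0,0,0],
    [0.029,-0.0357,0.0125,0,0,0],
    [0.029,-0.0357,0.0125,0,0,0],
    [0.029,-0.0357,0.0125,0,0,0],
    [0.029,-0.0357,0.0125,0,0,0],
    [0.029,-0.0357,0.0125,0,0,0],
    [0.029,-0.0357,0.0125,0,0,0],
  ],
  hand=1,
  grip_force=40,
)

```text
time_s: 1.1
tcp_pos: [0.418, -0.2418, 0.1308]
orientation: [3.142, -0.0, 0.215]
force: [0.7, -1.4, 0.0]
gripper_width: 0.0855
grasp_force: 0.0
```

```bash
cat >> h.py <<'E'
GA=np.array([.5493,.0657]);TH=.2154
def g(xy): c,s=np.cos(TH),np.sin(TH);return (np.asarray(xy)[...,:2]-GA)@np.array([[c,-s],[s,c]])
def st():
    s=manip.get_state();q=s["tcp_pos"];print("t",round(s["time_s"],2),"gauge xy",g(q).round(4),"z",q[2].round(4),"rpy",s["orientation"].round(4),"F",s["force"].round(1),"w",round(s["gripper_width"],4));return s
E
python3 - <<'E'
from h import *
st()
for n,q in dict(near=(.4165,-.243),mid=(.507,-.299),far=(.597,-.3525),tray=(.459,.3086)).items(): print(n,g(q).round(4))
c=get_calibration("wrist");p,d=camera("wrist")
np.savez("w1",p=p,d=d)
cv2.imwrite("pics/w1.png",cv2.convertScaleAbs(p[:,:,::-1],alpha=1.5))
W=cloud(p,d,c);m=(W[...,2]>.055)&(W[...,2]<.08)&(d>0)
n,l=cv2.connectedComponents(m.astype(np.uint8))
for i in range(1,n):
    w=W[l==i]
    if len(w)>40: print(len(w),((w.min(0)+w.max(0))/2).round(4),g((w.min(0)+w.max(0))[:2]/2).round(4),np.ptp(w,axis=0).round(3))
E
```

```text
t 1.1 gauge xy [-0.194  -0.2723] z 0.1308 rpy [ 3.1416e+00 -1.0000e-04  2.1460e-01] F [ 0.7 -1.4  0. ] w 0.0855
near [-0.1957 -0.2732]
mid [-0.1193 -0.3472]
far [-0.0428 -0.4187]
tray [-0.0363  0.2566]
1163 [ 0.5098 -0.2981  0.0649] [-0.1164 -0.3469] [0.024 0.024 0.02 ]
844 [ 0.4185 -0.242   0.0647] [-0.1936 -0.2726] [0.024 0.024 0.019]
```

View pics/w1.png

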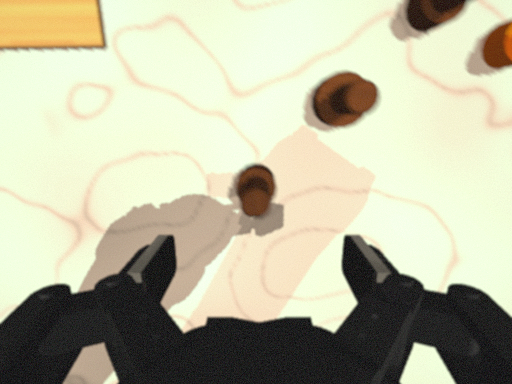

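The wrist view shows the near dark foot at (256,190), centred between the fingers. The wide foot is at (345,98) and an orange look-alike at the upper right (500,45). The wrist measure agrees with the TCP to within 1 mm, so I descend.

Call:
apply_moves(
  moves=[
    [0,0,0.03,0,0,0],
    [0,0,0.03,0,0,0],
    [0,0,0.02,0,0,0],
    [0,0,0.018,0,0,0],
    [0,0,0,0,0,0],
    [0,0,0,0,0,0],
    [0,0,0,0,0,0],
    [0,0,0,0,0,0],
    [0,0,0,0,0,0],
    [0,0,0,0,0,0],
  ],
)

```text
time_s: 2.15
tcp_pos: [0.4179, -0.2437, 0.0338]
orientation: [3.141, -0.001, 0.215]
force: [-0.1, 0.5, 0.4]
gripper_width: 0.0856
grasp_force: 0.0
```

Call:
apply_moves(
  moves=[
    [0,0,0,0,0,0],
    [0,0,0,0,0,0],
    [0,0,0,0,0,0],
    [0,0,0,0,0,0],
    [0,0,0,0,0,0],
    [0,0,0,0,0,0],
    [0,0,0,0,0,0],
    [0,0,-0.012,0,0,0],
    [0,0,-0.012,0,0,0],
    [0,0,-0.012,0,0,0],
  ],
  hand=0,
  grip_force=40,
)

```text
time_s: 3.15
tcp_pos: [0.4179, -0.2436, 0.0707]
orientation: [3.141, -0.001, 0.215]
force: [-0.2, -0.1, -0.9]
gripper_width: 0.0232
grasp_force: 39.2
```

```bash
python3 -c "
from h import *
st()"
```

```text
t 3.15 gauge xy [-0.1944 -0.2741] z 0.0707 rpy [ 3.1411e+00 -6.0000e-04  2.1480e-01] F [-0.2 -0.1 -0.9] w 0.0232
```

Call:
apply_moves(
  moves=[
    [0.0324,-0.0315,0,0,0,0],
    [0.0324,-0.0315,0,0,0,0],
    [0.0324,-0.0315,0,0,0,0],
    [0.0324,-0.0315,0,0,0,0],
    [0.0324,-0.0315,0,0,0,0],
    [0.0324,-0.0315,0,0,0,0],
    [0,0,0.009,0,0,0],
    [0,0,0.009,0,0,0],
    [0,0,0.009,0,0,0],
    [0,0,0,0,0,0],
  ],
)

```text
time_s: 4.15
tcp_pos: [0.5664, -0.0189, 0.0416]
orientation: [3.141, 0.001, 0.213]
force: [-0.6, 0.8, -0.8]
gripper_width: 0.0229
grasp_force: 39.4
```

Run:
```python
from h import *
st()
c=get_calibration("wrist");p,d=camera("wrist");np.savez("w2",p=p,d=d)
cv2.imwrite("pics/w2.png",cv2.convertScaleAbs(p[:,:,::-1],alpha=1.5))
W=cloud(p,d,c);L=g(W)
for lo,hi in((.004,.013),(.026,.036)):
    m=(W[...,2]>lo)&(W[...,2]<hi)&(d>0)&(abs(L[...,0])<.1)&(abs(L[...,1])<.2)
    print(lo,m.sum(),L[m].min(0) if m.any() else 0,L[m].max(0) if m.any() else 0,np.median(W[m][:,2]) if m.any() else 0)
m=(W[...,2]>.027)&(W[...,2]<.034)&(abs(L[...,0])<.08)&(L[...,1]>-.018)&(L[...,1]<.018)&(d>0)
x=L[m][:,0];print(x[x<0].max() if (x<0).any() else None,x[x>0].min() if (x>0).any() else None)
```

```text
t 4.15 gauge xy [-0.0014 -0.0863] z 0.0416 rpy [3.1413e+00 1.4000e-03 2.1290e-01] F [-0.6  0.8 -0.8] w 0.0229
0.004 42785 [-0.07147034 -0.14007551] [0.07854942 0.10347   ] 0.008546590099294683
0.026 14794 [-0.07389134 -0.10487894] [0.07760467 0.08715308] 0.030530344025564423
-0.01667670970041773 0.02255867697708796
```

View pics/w2.png

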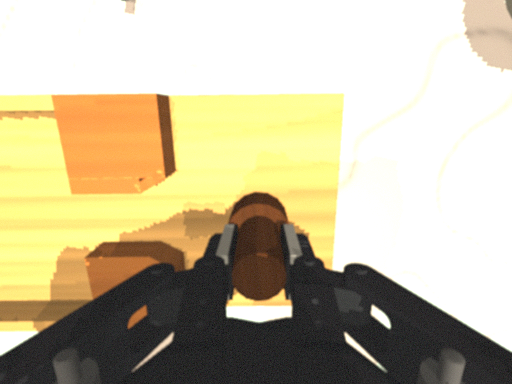

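The wrist view shows the foot at (258,220) on the board. The jaws are at (115,145) and (135,270). In all three camera frames the foot needs about +3 mm in gauge x to sit on the slot line.

Call:
apply_moves(
  moves=[
    [0.003,0,-0.001,0,0,0.002],
    [0,-0.01,0,0,0,0],
    [0,-0.015,0,0,0,0],
    [0,-0.015,0,0,0,0],
    [0,-0.007,0,0,0,0],
    [0,-0.006,0,0,0,0],
    [0,-0.006,0,0,0,0],
    [0,-0.006,0,0,0,0],
    [0,-0.005,0,0,0,0],
    [0,0,0,0,0,0],
  ],
)

```text
time_s: 5.2
tcp_pos: [0.5553, 0.0524, 0.0433]
orientation: [-3.141, -0.0, 0.214]
force: [0.3, -0.3, -0.0]
gripper_width: 0.023
grasp_force: 39.4
```

```bash
python3 -c "
from h import *
st()"
```

```text
t 5.2 gauge xy [ 0.003  -0.0142] z 0.0433 rpy [-3.1413 -0.      0.2136] F [ 0.3 -0.3 -0. ] w 0.023
```

Call:
apply_moves(
  moves=[
    [0,-0.006,0,0,0,0],
    [0,-0.008,0,0,0,0],
    [0,-0.008,0,0,0,0],
    [0,-0.01,0,0,0,0],
    [0,-0.01,0,0,0,0],
    [0,-0.01,0,0,0,0],
    [0,-0.01,0,0,0,0],
    [0,-0.01,0,0,0,0],
    [0,0,0,0,0,0],
    [0,0,0,0,0,0],
  ],
)

```text
time_s: 6.2
tcp_pos: [0.5402, 0.1222, 0.0433]
orientation: [3.141, -0.0, 0.213]
force: [-0.1, -0.6, -1.1]
gripper_width: 0.023
grasp_force: 39.4
```

```bash
python3 -c "
from h import *
st()"
```

```text
t 6.2 gauge xy [0.0032 0.0571] z 0.0433 rpy [ 3.1413 -0.      0.2135] F [-0.1 -0.6 -1.1] w 0.023
```

Call:
apply_moves(
  moves=[
    [0,-0.01,0,0,0,0],
    [0,-0.01,0,0,0,0],
    [0,-0.01,0,0,0,0],
    [0.01,0,0,0,0,0],
    [0.01,0,0,0,0,0],
    [0.01,0,0,0,0,0],
    [0.005,0,0,0,0,0],
    [0,0,0.001,0,0,0],
    [0,0,0.0005,0,0,0],
    [0,0,0,0,0,0],
  ],
)

```text
time_s: 7.2
tcp_pos: [0.5676, 0.1585, 0.0415]
orientation: [3.141, 0.001, 0.213]
force: [-1.2, 0.1, -0.8]
gripper_width: 0.0233
grasp_force: 39.4
```

Call:
apply_moves(
  moves=[
    [0,0,0,0,0,0],
    [0,0,0,0,0,0],
    [0,0,0,0,0,0],
    [0,0,0,0,0,0],
    [0,0,0,0,0,0],
    [0,0,-0.01,0,0,0],
    [0,0,-0.02,0,0,0],
    [0,0,-0.03,0,0,0],
    [0,0,-0.03,0,0,0],
    [0,0,0,0,0,0],
  ],
  hand=0.75,
)

```text
time_s: 8.2
tcp_pos: [0.5707, 0.1597, 0.1369]
orientation: [-3.141, -0.008, 0.213]
force: [0.5, -0.5, 0.7]
gripper_width: 0.0641
grasp_force: 0.0
```

Run:
```python
from h import *
st()
c=get_calibration("wrist");p,d=camera("wrist")
W=cloud(p,d,c);m=(W[...,2]>.06)&(W[...,2]<.085)&(d>0)
n,l=cv2.connectedComponents(m.astype(np.uint8))
for i in range(1,n):
    w=W[l==i]
    if len(w)>40: print(len(w),((w.min(0)+w.max(0))/2).round(4),g((w.min(0)+w.max(0))[:2]/2).round(4),np.ptp(w,axis=0).round(3))
```

```text
t 8.2 gauge xy [0.041  0.0873] z 0.1369 rpy [-3.1408 -0.0077  0.2127] F [ 0.5 -0.5  0.7] w 0.0641
863 [0.6757 0.3334 0.0686] [0.1807 0.2345] [0.015 0.034 0.017]
878 [0.5691 0.1575 0.0712] [0.0389 0.0855] [0.024 0.024 0.022]
```

Call:
apply_moves(
  moves=[
    [-0.008,0.048,0,0,0,0],
    [-0.008,0.048,0,0,0,0],
    [-0.008,0.048,0,0,0,0],
    [-0.008,0.048,0,0,0,0],
    [-0.008,0.048,0,0,0,0],
    [-0.008,0.048,0,0,0,0],
    [-0.008,0.048,0,0,0,0],
    [-0.008,0.048,0,0,0,0],
    [-0.002,0.048,0,0,0,0],
    [-0.008,0.048,0,0,0,0],
  ],
)

```text
time_s: 9.25
tcp_pos: [0.5971, -0.3274, 0.1311]
orientation: [-3.141, 0.0, 0.213]
force: [0.8, -0.2, 0.2]
gripper_width: 0.0641
grasp_force: 0.0
```

Call:
apply_moves(
  moves=[
    [0,0.025,0,0,0,0],
    [-0.006,0,0,0,0,0],
    [0,0,0,0,0,0],
    [0,0,0,0,0,0],
    [0,0,0,0,0,0],
    [0,0,0,0,0,0],
    [0,0,0,0,0,0],
    [0,0,0,0,0,0],
    [0,0,0,0,0,0],
    [0,0,0,0,0,0],
  ],
)

```text
time_s: 10.25
tcp_pos: [0.5966, -0.3518, 0.1318]
orientation: [3.142, 0.0, 0.213]
force: [-1.0, -0.2, 0.9]
gripper_width: 0.0643
grasp_force: 0.0
```

```bash
cat >> h.py <<'E'
def feet(lo=.05,hi=.078):
    s=st();c=get_calibration("wrist");p,d=camera("wrist")
    W=cloud(p,d,c);m=(W[...,2]>lo)&(W[...,2]<hi)&(d>0)
    n,l=cv2.connectedComponents(m.astype(np.uint8))
    for i in range(1,n):
        w=W[l==i]
        if len(w)>40: k=(w.min(0)+w.max(0))/2;print(len(w),"ztop",np.percentile(w[:,2],95).round(4),"g",g(k).round(4),"rel",(g(k)-g(s["tcp_pos"])).round(4),np.ptp(w,axis=0).round(3),p[l==i].mean(0).round())
    return p
E
python3 -c "
from h import *
feet(.055)"
```

```text
t 10.25 gauge xy [-0.043  -0.4179] z 0.1318 rpy [3.1415 0.     0.2128] F [-1.  -0.2  0.9] w 0.0643
1019 ztop 0.0737 g [ 0.0328 -0.4578] rel [ 0.0759 -0.0398] [0.023 0.024 0.019] [166. 109.  16.]
841 ztop 0.0734 g [-0.0398 -0.4196] rel [ 0.0032 -0.0017] [0.024 0.024 0.019] [65. 40. 24.]
642 ztop 0.0734 g [-0.0674 -0.4917] rel [-0.0243 -0.0737] [0.02  0.024 0.019] [147.  72.  15.]
```

Call:
apply_moves(
  moves=[
    [0.0027,0.0017,0,0,0,0],
    [0,0,0.03,0,0,0],
    [0,0,0.03,0,0,0],
    [0,0,0.02,0,0,0],
    [0,0,0.018,0,0,0],
    [0,0,0,0,0,0],
    [0,0,0,0,0,0],
    [0,0,0,0,0,0],
    [0,0,0,0,0,0],
    [0,0,0,0,0,0],
  ],
)

```text
time_s: 11.3
tcp_pos: [0.6001, -0.3532, 0.0349]
orientation: [3.141, -0.001, 0.213]
force: [-0.2, -1.0, -0.2]
gripper_width: 0.0638
grasp_force: 0.0
```

Call:
apply_moves(
  moves=[
    [0,0,0,0,0,0],
    [0,0,0,0,0,0],
    [0,0,0,0,0,0],
    [0,0,0,0,0,0],
    [0,0,0,0,0,0],
    [0,0,0,0,0,0],
    [0,0,0,0,0,0],
    [0,0,-0.012,0,0,0],
    [0,0,-0.012,0,0,0],
    [0,0,-0.012,0,0,0],
  ],
  hand=0,
)

```text
time_s: 12.3
tcp_pos: [0.5999, -0.3531, 0.0713]
orientation: [3.141, -0.001, 0.213]
force: [0.0, 0.6, -0.1]
gripper_width: 0.0229
grasp_force: 40.5
```

```bash
python3 -c "
from h import *
st()"
```

```text
t 12.3 gauge xy [-0.0401 -0.42  ] z 0.0713 rpy [ 3.1409e+00 -7.0000e-04  2.1270e-01] F [ 0.   0.6 -0.1] w 0.0229
```

Call:
apply_moves(
  moves=[
    [0.0054,-0.0419,0,0,0,0],
    [0.0054,-0.0419,0,0,0,0],
    [0.0054,-0.0419,0,0,0,0],
    [0.0054,-0.0419,0,0,0,0],
    [0.0054,-0.0419,0,0,0,0],
    [0.0054,-0.0419,0,0,0,0],
    [0.0054,-0.0419,0,0,0,0],
    [0.0054,-0.0419,0,0,0,0],
    [0,0,0.013,0,0,0],
    [0,0,0.013,0,0,0],
  ],
)

```text
time_s: 13.3
tcp_pos: [0.572, -0.0148, 0.0448]
orientation: [3.141, -0.003, 0.216]
force: [0.1, -1.3, 0.2]
gripper_width: 0.023
grasp_force: 40.6
```

```bash
python3 -c "
from h import *
st()"
```

```text
t 13.3 gauge xy [ 0.005  -0.0835] z 0.0448 rpy [ 3.1411e+00 -2.7000e-03  2.1570e-01] F [ 0.1 -1.3  0.2] w 0.023
```

Call:
apply_moves(
  moves=[
    [0,0,0,0,0,0],
    [0,-0.01,0,0,0,0],
    [0,-0.012,0,0,0,0],
    [0,-0.012,0,0,0,0],
    [0,-0.012,0,0,0,0],
    [0,0,0,0,0,0],
    [0,0,0,0,0,0],
    [0,0,0,0,0,0],
    [0,0,0,0,0,0],
    [0,0,0,0,0,0],
  ],
)

```text
time_s: 14.3
tcp_pos: [0.5614, 0.0283, 0.0438]
orientation: [3.141, 0.0, 0.212]
force: [0.1, 1.0, 0.6]
gripper_width: 0.0232
grasp_force: 40.6
```

```bash
python3 -c "
from h import *
st()"
```

```text
t 14.3 gauge xy [ 0.0038 -0.0391] z 0.0438 rpy [3.1414 0.     0.212 ] F [0.1 1.  0.6] w 0.0232
```

Call:
apply_moves(
  moves=[
    [-0.0008,-0.006,0,0,0,-0.002],
    [0,-0.006,0,0,0,0],
    [0,-0.006,0,0,0,0],
    [0,-0.006,0,0,0,0],
    [0,-0.006,0,0,0,0],
    [0,-0.006,0,0,0,0],
    [0,-0.007,0,0,0,0],
    [0,-0.007,0,0,0,0],
    [0,0,0,0,0,0],
    [0,0,0,0,0,0],
  ],
)

```text
time_s: 15.3
tcp_pos: [0.5499, 0.0777, 0.0438]
orientation: [3.141, 0.0, 0.215]
force: [0.5, 0.2, -0.8]
gripper_width: 0.023
grasp_force: 40.6
```

```bash
python3 -c "
from h import *
st()"
```

```text
t 15.3 gauge xy [0.0031 0.0116] z 0.0438 rpy [3.1414 0.     0.2153] F [ 0.5  0.2 -0.8] w 0.023
```

Call:
apply_moves(
  moves=[
    [0,-0.01,0,0,0,0],
    [0,-0.01,0,0,0,0],
    [0,-0.01,0,0,0,0],
    [0,-0.01,0,0,0,0],
    [-0.012,0,0,0,0,0],
    [-0.012,0,0,0,0,0],
    [-0.012,-0.005,0,0,0,0],
    [0,-0.015,0,0,0,0],
    [0,-0.01,0,0,0,0],
    [0,0,0,0,0,0],
  ],
)

```text
time_s: 16.3
tcp_pos: [0.4998, 0.1409, 0.0441]
orientation: [-3.14, -0.001, 0.218]
force: [0.7, 0.3, -1.2]
gripper_width: 0.0229
grasp_force: 40.6
```

```bash
python3 -c "
from h import *
st()"
```

```text
t 16.3 gauge xy [-0.0323  0.084 ] z 0.0441 rpy [-3.1404e+00 -1.1000e-03  2.1780e-01] F [ 0.7  0.3 -1.2] w 0.0229
```

Call:
apply_moves(
  moves=[
    [0,0,0.001,0,0,0],
    [0,0,0,0,0,0],
    [0,0,0,0,0,0],
    [0,0,0,0,0,0],
    [0,0,0,0,0,0],
    [0,0,0,0,0,0],
    [0,0,0,0,0,0],
    [0,0,0,0,0,0],
    [0,0,0,0,0,0],
    [0,0,0,0,0,0],
  ],
)

```text
time_s: 17.3
tcp_pos: [0.4998, 0.1383, 0.0428]
orientation: [3.142, -0.0, 0.215]
force: [0.5, -0.2, -0.4]
gripper_width: 0.023
grasp_force: 40.6
```

Call:
apply_moves(
  moves=[
    [0,0,0,0,0,0],
    [0,0,0,0,0,0],
    [0,0,0,0,0,0],
    [0,0,0,0,0,0],
    [0,0,0,0,0,0],
    [0,0,-0.01,0,0,0],
    [0,0,-0.02,0,0,0],
    [0,0,-0.03,0,0,0],
    [0,0,-0.03,0,0,0],
    [0,0,0,0,0,0],
  ],
  hand=0.75,
)

```text
time_s: 18.3
tcp_pos: [0.5023, 0.1391, 0.1373]
orientation: [-3.141, -0.007, 0.215]
force: [1.0, 0.4, -0.9]
gripper_width: 0.0637
grasp_force: 0.0
```

```bash
python3 -c "
from h import *
feet(.06,.086)"
```

```text
t 18.3 gauge xy [-0.0303  0.0818] z 0.1373 rpy [-3.1408 -0.0073  0.2146] F [ 1.   0.4 -0.9] w 0.0637
933 ztop 0.0817 g [0.0385 0.0854] rel [0.0688 0.0036] [0.024 0.023 0.006] [95. 56. 31.]
878 ztop 0.0815 g [-0.0325  0.0802] rel [-0.0023 -0.0015] [0.024 0.024 0.022] [71. 43. 25.]
```

Call:
apply_moves(
  moves=[
    [-0.0084,0.0429,0,0,0,0],
    [-0.0084,0.0429,0,0,0,0],
    [-0.0084,0.0429,0,0,0,0],
    [-0.0084,0.0429,0,0,0,0],
    [-0.0084,0.0429,0,0,0,0],
    [-0.0084,0.0429,0,0,0,0],
    [-0.0084,0.0429,0,0,0,0],
    [-0.0084,0.0429,0,0,0,0],
    [-0.0084,0.0429,0,0,0,0],
    [-0.0084,0.0429,0,0,0,0],
  ],
)

```text
time_s: 19.35
tcp_pos: [0.5084, -0.3003, 0.1321]
orientation: [-3.141, 0.001, 0.215]
force: [0.6, 0.5, -0.3]
gripper_width: 0.0636
grasp_force: 0.0
```

Call:
apply_moves(
  moves=[
    [0,0,0,0,0,0],
    [0,0,0,0,0,0],
    [0,0,0,0,0,0],
    [0,0,0,0,0,0],
    [0,0,0,0,0,0],
    [0,0,0,0,0,0],
    [0,0,0,0,0,0],
    [0,0,0,0,0,0],
    [0,0,0,0,0,0],
    [0,0,0,0,0,0],
  ],
)

```text
time_s: 20.35
tcp_pos: [0.5091, -0.2988, 0.1328]
orientation: [3.142, -0.0, 0.215]
force: [0.4, 0.3, 0.0]
gripper_width: 0.064
grasp_force: 0.0
```

```bash
python3 -c "
from h import *
feet(.055)"
```

```text
t 20.35 gauge xy [-0.1171 -0.3475] z 0.1328 rpy [ 3.1416 -0.      0.2147] F [0.4 0.3 0. ] w 0.064
183 ztop 0.0688 g [ 0.023  -0.4562] rel [ 0.1401 -0.1087] [0.005 0.018 0.016] [76. 40. 15.]
1221 ztop 0.0736 g [-0.0698 -0.4909] rel [ 0.0473 -0.1434] [0.024 0.025 0.02 ] [142.  79.  16.]
833 ztop 0.0734 g [-0.1159 -0.3468] rel [0.0012 0.0007] [0.024 0.023 0.019] [64. 39. 23.]
```

Call:
apply_moves(
  moves=[
    [0.0008,-0.0007,0,0,0,0],
    [0,0,0.03,0,0,0],
    [0,0,0.03,0,0,0],
    [0,0,0.02,0,0,0],
    [0,0,0.018,0,0,0],
    [0,0,0,0,0,0],
    [0,0,0,0,0,0],
    [0,0,0,0,0,0],
    [0,0,0,0,0,0],
    [0,0,0,0,0,0],
  ],
)

```text
time_s: 21.4
tcp_pos: [0.5103, -0.2982, 0.0357]
orientation: [3.141, -0.001, 0.215]
force: [0.4, 0.2, -0.3]
gripper_width: 0.064
grasp_force: 0.0
```

Call:
apply_moves(
  moves=[
    [0,0,0,0,0,0],
    [0,0,0,0,0,0],
    [0,0,0,0,0,0],
    [0,0,0,0,0,0],
    [0,0,0,0,0,0],
    [0,0,0,0,0,0],
    [0,0,0,0,0,0],
    [0,0,-0.012,0,0,0],
    [0,0,-0.012,0,0,0],
    [0,0,-0.012,0,0,0],
  ],
  hand=0,
)

```text
time_s: 22.4
tcp_pos: [0.51, -0.2982, 0.0722]
orientation: [3.141, -0.0, 0.215]
force: [0.5, -0.6, -0.5]
gripper_width: 0.0229
grasp_force: 40.5
```

```bash
python3 -c "
from h import *
st()"
```

```text
t 22.4 gauge xy [-0.1162 -0.3471] z 0.0722 rpy [ 3.1411e+00 -5.0000e-04  2.1470e-01] F [ 0.5 -0.6 -0.5] w 0.0229
```

Call:
apply_moves(
  moves=[
    [0.017,-0.0374,0,0,0,0],
    [0.017,-0.0374,0,0,0,0],
    [0.017,-0.0374,0,0,0,0],
    [0.017,-0.0374,0,0,0,0],
    [0.017,-0.0374,0,0,0,0],
    [0.017,-0.0374,0,0,0,0],
    [0.017,-0.0374,0,0,0,0],
    [0,0,0.0135,0,0,0],
    [0,0,0.0135,0,0,0],
    [0,0,0,0,0,0],
  ],
)

```text
time_s: 23.4
tcp_pos: [0.5699, -0.0175, 0.043]
orientation: [3.141, 0.001, 0.214]
force: [-0.1, -0.4, -0.5]
gripper_width: 0.023
grasp_force: 41.1
```

Call:
apply_moves(
  moves=[
    [0,-0.01,0,0,0,0],
    [0,-0.01,0,0,0,0],
    [0,-0.01,0,0,0,0],
    [0,-0.005,0,0,0,0],
    [0,0,0,0,0,0],
    [0,0,0,0,0,0],
    [0,0,0,0,0,0],
    [0,0,0,0,0,0],
    [0,0,0,0,0,0],
    [0,0,0,0,0,0],
  ],
)

```text
time_s: 24.4
tcp_pos: [0.5628, 0.0172, 0.0438]
orientation: [3.142, 0.0, 0.214]
force: [0.5, -0.4, -0.2]
gripper_width: 0.0227
grasp_force: 41.0
```

```bash
python3 -c "
from h import *
st()"
```

```text
t 24.4 gauge xy [ 0.0028 -0.0503] z 0.0438 rpy [3.1415 0.     0.2145] F [ 0.5 -0.4 -0.2] w 0.0227
```

Call:
apply_moves(
  moves=[
    [0,-0.005,0,0,0,0],
    [0,-0.005,0,0,0,0],
    [0,-0.004,0,0,0,0],
    [0,-0.002,0,0,0,0],
    [0,-0.001,0,0,0,0],
    [0,0,0,0,0,0],
    [0,0,0,0,0,0],
    [0,0,0,0,0,0],
    [0,0,0,0,0,0],
    [0,0,0,0,0,0],
  ],
)

```text
time_s: 25.4
tcp_pos: [0.5592, 0.0339, 0.0438]
orientation: [3.142, 0.0, 0.215]
force: [-0.3, 0.6, -1.2]
gripper_width: 0.0229
grasp_force: 41.0
```

```bash
python3 -c "
from h import *
st()"
```

```text
t 25.4 gauge xy [ 0.0028 -0.0332] z 0.0438 rpy [3.1415 0.     0.2146] F [-0.3  0.6 -1.2] w 0.0229
```

Call:
apply_moves(
  moves=[
    [0,-0.0007,0,0,0,0],
    [0,0,0,0,0,0],
    [0,-0.0007,0,0,0,0],
    [0,0,0,0,0,0],
    [0,-0.0006,0,0,0,0],
    [0,0,0,0,0,0],
    [0,0,0,0,0,0],
    [0,0,0,0,0,0],
    [0,0,0,0,0,0],
    [0,0,0,0,0,0],
  ],
)

```text
time_s: 26.4
tcp_pos: [0.5587, 0.036, 0.0438]
orientation: [3.142, 0.0, 0.215]
force: [-0.1, -0.6, -0.6]
gripper_width: 0.0231
grasp_force: 41.0
```

```bash
python3 -c "
from h import *
st()"
```

```text
t 26.4 gauge xy [ 0.0028 -0.0311] z 0.0438 rpy [3.1416 0.     0.2148] F [-0.1 -0.6 -0.6] w 0.0231
```

Call:
apply_moves(
  moves=[
    [0,-0.0005,0,0,0,0],
    [0,0,0,0,0,0],
    [0,0,0,0,0,0],
    [0,-0.0005,0,0,0,0],
    [0,0,0,0,0,0],
    [0,0,0,0,0,0],
    [0,0,0,0,0,0],
    [0,0,0,0,0,0],
    [0,0,0,0,0,0],
    [0,0,0,0,0,0],
  ],
)

```text
time_s: 27.4
tcp_pos: [0.5585, 0.0369, 0.0438]
orientation: [3.142, -0.0, 0.215]
force: [0.0, 0.0, -0.7]
gripper_width: 0.0231
grasp_force: 41.0
```

```bash
python3 -c "
from h import *
st()"
```

```text
t 27.4 gauge xy [ 0.0029 -0.0301] z 0.0438 rpy [ 3.1415 -0.      0.2148] F [ 0.   0.  -0.7] w 0.0231
```

Call:
apply_moves(
  moves=[
    [0,-0.0005,0,0,0,0],
    [0,0,0,0,0,0],
    [0,0,0,0,0,0],
    [0,-0.0005,0,0,0,0],
    [0,0,0,0,0,0],
    [0,0,0,0,0,0],
    [0,0,0,0,0,0],
    [0,0,0,0,0,0],
    [0,0,0,0,0,0],
    [0,0,0,0,0,0],
  ],
)

```text
time_s: 28.4
tcp_pos: [0.5582, 0.0379, 0.0438]
orientation: [3.142, 0.0, 0.215]
force: [-0.7, -0.2, 0.1]
gripper_width: 0.023
grasp_force: 41.0
```

```bash
python3 -c "
from h import *
s=st();print(s['ft_torque'])"
```

```text
t 28.4 gauge xy [ 0.0028 -0.0291] z 0.0438 rpy [3.1415e+00 2.0000e-04 2.1480e-01] F [-0.7 -0.2  0.1] w 0.023
[-0.18985979  0.12331376 -0.03296837]
```

Call:
apply_moves(
  moves=[
    [0,-0.0005,0,0,0,0],
    [0,0,0,0,0,0],
    [0,0,0,0,0,0],
    [0,-0.0005,0,0,0,0],
    [0,0,0,0,0,0],
    [0,0,0,0,0,0],
    [0,0,0,0,0,0],
    [0,0,0,0,0,0],
    [0,0,0,0,0,0],
    [0,0,0,0,0,0],
  ],
)

```text
time_s: 29.4
tcp_pos: [0.558, 0.0384, 0.0438]
orientation: [3.141, 0.0, 0.214]
force: [-0.3, -5.6, -0.2]
gripper_width: 0.0231
grasp_force: 41.0
```

```bash
python3 -c "
from h import *
s=st();print(s['ft_torque'])"
```

```text
t 29.4 gauge xy [ 0.0027 -0.0286] z 0.0438 rpy [3.1411e+00 2.0000e-04 2.1440e-01] F [-0.3 -5.6 -0.2] w 0.0231
[-1.21058448  0.1944165  -0.01819404]
```

Wide foot stopped at the jaws with 5.6 N on the wrist. Backing out and going to the tray.

Call:
apply_moves(
  moves=[
    [0,0.02,0,0,0,0],
    [0,0.02,0,0,0,0],
    [0,0.02,0,0,0,0],
    [0,0,-0.025,0,0,0],
    [0,0,-0.025,0,0,0],
    [0,0,-0.025,0,0,0],
    [0,0,-0.025,0,0,0],
    [-0.044,-0.02,0,0,0,0],
    [-0.044,-0.02,0,0,0,0],
    [-0.044,-0.02,0,0,0,0],
  ],
)

```text
time_s: 30.4
tcp_pos: [0.4279, 0.0123, 0.144]
orientation: [-3.141, -0.002, 0.216]
force: [-0.8, 0.7, 0.3]
gripper_width: 0.0234
grasp_force: 41.0
```

Call:
apply_moves(
  moves=[
    [0,-0.045,0,0,0,0],
    [0,-0.045,0,0,0,0],
    [0,-0.045,0,0,0,0],
    [0.0237,-0.0377,0,0,0,0],
    [0.0237,-0.0377,0,0,0,0],
    [0.0237,-0.0377,0,0,0,0],
    [0.0237,-0.0377,0,0,0,0],
    [0,0,0,0,0,0],
    [0,0,0,0,0,0],
    [0,0,0,0,0,0],
  ],
)

```text
time_s: 31.4
tcp_pos: [0.4603, 0.3098, 0.1436]
orientation: [3.141, 0.001, 0.215]
force: [-0.4, -0.0, 0.0]
gripper_width: 0.0232
grasp_force: 41.0
```

Run:
```python
from h import *
s=st();c=get_calibration("wrist");p,d=camera("wrist")
W=cloud(p,d,c);L=g(W)
m=(W[...,2]>.003)&(W[...,2]<.010)&(d>0)&(abs(L[...,0]+.035)<.08)&(L[...,1]>.165)&(L[...,1]<.35);print("floor",np.median(W[m][:,2]),L[m].min(0),L[m].max(0),np.median(L[m],axis=0))
p,d=camera("top");cv2.imwrite("pics/t2.png",cv2.convertScaleAbs(cv2.resize(p[150:300,90:290,::-1],(800,600),interpolation=cv2.INTER_CUBIC),alpha=1.5))
```

```text
t 31.4 gauge xy [-0.0348  0.2574] z 0.1436 rpy [3.1415e+00 6.0000e-04 2.1490e-01] F [-0.4 -0.   0. ] w 0.0232
floor 0.006520885502047999 [-0.09250004  0.16884039] [0.04020603 0.32682854] [-0.01308286  0.26810617]
```

View pics/t2.png

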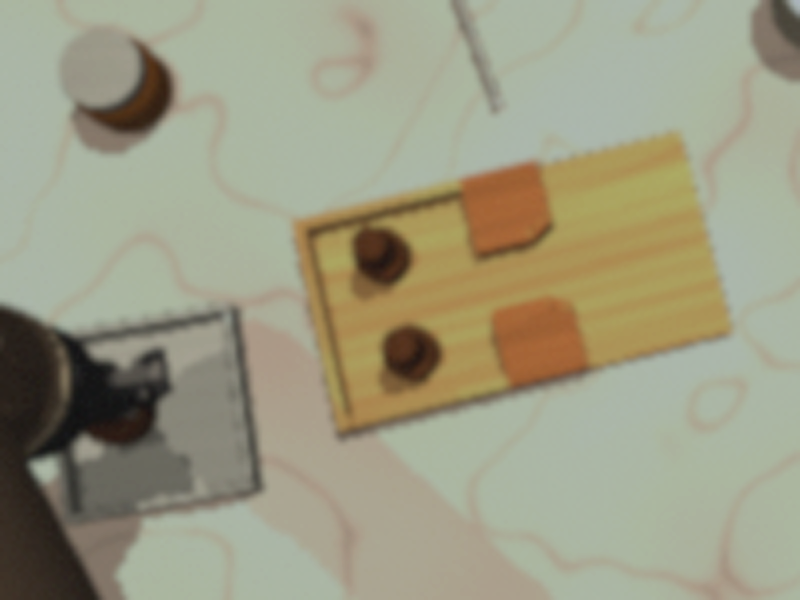

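The top crop shows both narrow feet standing in the bay at (382,255) and (412,352). The held foot hangs over the tray near (125,420), so I lower it.

Call:
apply_moves(
  moves=[
    [0,0,0.025,0,0,0],
    [0,0,0.025,0,0,0],
    [0,0,0.025,0,0,0],
    [0,0,0.015,0,0,0],
    [0,0,0.008,0,0,0],
    [0,0,0.002,0,0,0],
    [0,0,0.001,0,0,0],
    [0,0,0,0,0,0],
    [0,0,0,0,0,0],
    [0,0,0,0,0,0],
  ],
)

```text
time_s: 32.5
tcp_pos: [0.4611, 0.3104, 0.0434]
orientation: [-3.141, -0.001, 0.215]
force: [0.5, 0.1, -0.9]
gripper_width: 0.0229
grasp_force: 41.0
```

```bash
python3 -c "
from h import *
st()"
```

```text
t 32.5 gauge xy [-0.0338  0.2579] z 0.0434 rpy [-3.1412e+00 -1.0000e-03  2.1480e-01] F [ 0.5  0.1 -0.9] w 0.0229
```

Call:
apply_moves(
  moves=[
    [0,0,0.0008,0,0,0],
    [0,0,0.0005,0,0,0],
    [0,0,0,0,0,0],
    [0,0,0,0,0,0],
    [0,0,0,0,0,0],
    [0,0,0,0,0,0],
    [0,0,0,0,0,0],
    [0,0,0,0,0,0],
    [0,0,0,0,0,0],
    [0,0,0,0,0,0],
  ],
)

```text
time_s: 33.5
tcp_pos: [0.4608, 0.3102, 0.0415]
orientation: [3.142, 0.0, 0.215]
force: [-0.4, 0.3, -1.6]
gripper_width: 0.0233
grasp_force: 41.0
```

Call:
apply_moves(
  moves=[
    [0,0,0,0,0,0],
    [0,0,0,0,0,0],
    [0,0,0,0,0,0],
    [0,0,0,0,0,0],
    [0,0,0,0,0,0],
    [0,0,-0.01,0,0,0],
    [0,0,-0.02,0,0,0],
    [0,0,-0.03,0,0,0],
    [0,0,-0.03,0,0,0],
    [0,0,-0.02,0,0,0],
  ],
  hand=0.75,
)

```text
time_s: 34.5
tcp_pos: [0.4614, 0.3107, 0.1544]
orientation: [-3.14, -0.002, 0.215]
force: [0.5, -0.1, -0.3]
gripper_width: 0.0639
grasp_force: 0.0
```

Call:
apply_moves(
  moves=[
    [0,0,-0.04,0,0,0],
    [0,0,-0.04,0,0,0],
    [-0.03,0,0,0,0,0],
    [-0.03,0,0,0,0,0],
    [0,0,0,0,0,0],
    [0,0,0,0,0,0],
    [0,0,0,0,0,0],
    [0,0,0,0,0,0],
    [0,0,0,0,0,0],
    [0,0,0,0,0,0],
  ],
)

```text
time_s: 35.5
tcp_pos: [0.4025, 0.2974, 0.2312]
orientation: [3.141, 0.0, 0.214]
force: [-0.4, -0.2, -0.4]
gripper_width: 0.064
grasp_force: 0.0
```

Run:
```python
from h import *
p=feet(.055,.09);cv2.imwrite("pics/w3.png",cv2.convertScaleAbs(p[:,:,::-1],alpha=1.4))
```

```text
t 35.5 gauge xy [-0.0939  0.2577] z 0.2312 rpy [3.1414e+00 5.0000e-04 2.1440e-01] F [-0.4 -0.2 -0.4] w 0.064
863 ztop 0.0817 g [0.0388 0.086 ] rel [ 0.1327 -0.1717] [0.024 0.024 0.028] [65. 41. 24.]
691 ztop 0.0816 g [-0.0323  0.0808] rel [ 0.0616 -0.1769] [0.024 0.024 0.028] [66. 42. 24.]
419 ztop 0.0795 g [-0.0334  0.2563] rel [ 0.0605 -0.0014] [0.023 0.023 0.006] [83. 49. 27.]
```

View pics/w3.png

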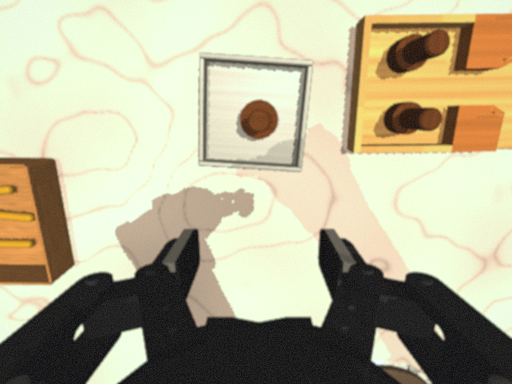

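The wrist view shows the wide foot upright in the tray at (258,118). Both narrow feet stand in the bay at (415,48) and (412,118), and the gripper is clear.

```bash
python3 -c "
from workcell import manip
print(manip.sign_off())"
```

```text
the job is handed in; nothing more can be done
None
```

Both narrow feet went through the slot and stand in the bay; the wide one stopped at the jaws at about 6 N, was taken back out and stands in the tray, and the job was handed in at about 36 s (no verdict was returned).

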